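# Set the battery charger's rate selector and start the charge

## Robot

A 6-joint arm with a two-finger parallel gripper is mounted at the origin on the work surface. World frame = base frame: x ahead of the robot, y to its left, z up, the work surface at z = 0. Lengths are in m, angles in rad, forces in N, time in s.
With the tool pointing down it reaches from about 0.275 to 0.725 m from the base axis. Payload 15.9 kg.
Tool frame: the origin (TCP) lies where the fingers leave the gripper's body, on its centre line; the fingertips stand 73 mm ahead of it and the grasp point (between the pads) lies 54 mm ahead of it; z points along the fingers, y is the line along which they close (so a half turn about z gives the same grasp; the last joint's range is limited). The gripper opens to 85 mm and grips with 20 to 120 N. Pads are 22 mm wide; open, the fingers measure 114 mm over their backs; the gripper's body (76 mm by 85 mm) begins 54 mm behind the grasp point. The pads swing forward as they close: fully open they stand 13 mm farther back than shut.
Start: joints at [-1.229, 0.213, -0.034, 1.323, 0, 1.571], TCP at [0.168, -0.471, 0.304] pointing down, gripper open.
Joint ranges: [-2.98, 2.98], [-0.74, 1.72], [-1.14, 1.35], [-2.1, 2.04], [-1.57, 1.44], [-3.14, 3.14]. Speed limits (rad/s): [1.89, 1.89, 2.39, 2.57, 3.14, 3.14].

## Interface

Orientations are given as a unit quaternion [x, y, z, w].
In Python, from plant import monitor, imaging, robot gives the robot as it stands.
- The arm moves only by the tool jog_arm, never from a script. Its argument "steps" is a list of rows, each an object of numbers: "grip": the closure in counts, from 0 (fully open) to 255 (shut); "x", "y", "z": the shift along the tool's x, y, z each as a share of 5 cm, from -1 to 1; "roll": the turn about the tool's z as a share of pi rad, from -1 to 1. A call has 1 to 20 rows; each row shifts and turns the commanded pose from where the row before left it, along the tool's axes as they then stand; what a row does not reach is not made up. A row lasts 1/8 s, in which the tool goes at most 62.5 mm and 10.7 degrees, less where a joint would pass 70% of its speed; a pose out of reach is approached as far as the arm can. A call with a number of a shift or a turn outside -1 to 1 is refused whole. A call with a gripper value outside its range is refused whole. The fingers move at their own pace and stop on an object; "force" is the grip in N (left out, the last holds). Time passes only in rows, so rows that do not move let the fingers close. It gives the time, the measured TCP pose, the force, the opening and the grip force at its end, in the units of the state.
- monitor.sense(): the state, without advancing time (a new reading comes with each control period).
- imaging.camera(name): name is "scene" or "top" or "wrist"; returns the picture (420x560x3 uint8, red, green, blue); there is no depth.
- imaging.get_calibration(name): a dict with "K" (3x3 intrinsics, pixels), "cam_to_world" (4x4, takes a point from camera to world coordinates). Camera axes: x right, y down, z forward; pixel columns grow to the right and rows downward; lengths in m; the calibration is good to about 2 mm. A picture is of the moment at which its call begins: read the wrist's pose just before it. get_calibration takes no time and is no camera call; for the wrist camera it gives the pose at the moment of the call.
- robot.job_done(): hands the job in; it is judged then, once.
The state is a dict: "clock": time; "q": joint angles; "qd": joint speeds; "effort": joint torques, N m; "tool_pos": TCP position; "tool_rot": TCP orientation; "wrist_force": force on the tool from outside, world axes, zero at the start; "torque": the same for the moment, N m; "finger_gap": finger opening in m; "grasp_force": force on a finger pad.
Only numpy, scipy, OpenCV 4.12 (cv2) and the standard library are available. Lean on these libraries where they do the work, as an engineer would, in place of code of your own. Each camera call takes 0.05 s, during which the arm holds its last target. There are 200 camera calls.

## Task

The car battery is already clamped up, so get it charging: with the fingertips push the tab of the charger's rate selector round until it clicks in at the mark with three dots, without letting it run past towards the four dots (engine boost), then press the start button right in and let it come back out. Push the selector gently, do not grip it, and leave everything lying around the charger where it is.

Things in the scene. Friction and masses are not known exactly. Their poses are not given: they have to be found in the camera images.
- charger: Battery charger, a red steel case 260 mm deep, 300 mm wide, standing firm; it does not slide. Origin: centre of its underside; x to its rear, y to its left, z up. Its sloping control panel faces the robot's side; front upper edge 135 mm above the bench. Behind the panel is a flat ledge 190 mm high (x = 45 to 130 mm) with a carrying handle at x = 94 to 106, y = -66 to 66 mm, top at 228 mm.
- panel: The charger's aluminium control panel, sloping 15 deg. Origin: where the selector's axis meets its face (155 mm above the bench). z: outward normal; x: up the slope, away from the operator; y: to the operator's left. Face: x = -78 to 112, y = -203 to 93 mm. Ammeter frame 62 x 68 mm, 9 mm high, centred at x = 60, y = -135 mm. Nothing but the selector stands within 90 mm of the origin.
- mark_three (a point): Middle of the three-dot mark (a row of three flat black dots, 8 mm wide) on the panel, 79 mm from the selector's axis. Seen from the axis the marks stand at these angles from panel +x towards +y: open ring (off) +80 deg, one dot +40, two dots 0, three dots -40, four dots -80.
- selector (a joint): Selector angle, rad: 0 at the off ring, growing clockwise from above, a click each 0.698: one dot 0.698, two dots 1.396, three dots 2.094, four dots 2.793; hard stops just beyond both ends. The tab points at its mark. A spring holds it in each mark; pushed over the hump half-way between two marks (up to about 5 N at the tab's end) it springs on into the next mark by itself and stays.
- selector_tab (a point): Outer end of the selector's tab, 60 mm from the axis, 20 mm above the panel face. The tab is a black plastic bar 13 mm wide, standing out radially from a round black hub (radius 23 mm up to 8 mm above the panel, 17 mm above that) to 60 mm from the axis; its underside is 10 mm and its top 30 mm above the panel.
- start_top (a point): Centre of the top of the start button, a round black cap of 13 mm radius in a steel bezel of 21 mm radius, at x = -22, y = -135 mm on the panel. The cap's top stands 22 mm above the panel face, the bezel 12 mm. It goes in along the panel's normal, 5 mm at 5 N, and springs back.
- start (a joint): How far the start button is pressed in, m: 0 out, 0.005 right in.
- socket: Loose steel socket, 24 mm wide, 30 mm high, standing on the charger's rear ledge at its left end. Origin at the centre of its underside. To be left alone.
- spray: Spray can, 53 mm wide, 160 mm high, standing on the bench some way to the left of the charger. Origin at the centre of its underside. To be left alone.
- grease: Small grease jar, 60 mm wide, 55 mm high, standing on the bench some way to the left of the charger. Origin at the centre of its underside. To be left alone.
- battery: Car battery, 246 mm along the charger's depth, 179 mm wide, 177 mm high, its posts and the leads' clamps up to 210 mm, standing fixed 60 mm to the right of the charger. Origin at the centre of its underside.

How it is judged:
By the outcome, as a careful person would: the job done as asked, in the order asked, and still so for the second after the job is handed in, with the robot touching nothing.
It also fails if it takes over 40 s, if anything falls off the work surface, if the arm or the gripper's body presses on something with over 40 N, if the wrist force passes 120 N, or if a joint passes its speed limit or range.

## Working session

There is one attempt and no reset: what is moved stays moved. The work goes in short steps, Python scripts to look and compute and a tool call to move; the robot and the scene stay as the last step left them, time stands still between calls to the robot, and variables do not carry over. Pictures are saved under pics/ and viewed, at most 11 in all, crops included, and the job is handed in when it is done.

Besides the shell and the picture viewer there is one more tool, called as name(argument=value, ...) on one line, values as JSON. jog_arm: Moves the arm, as the interface text tells. Shift numbers are shares of 5 cm and turn numbers shares of pi rad, none past 1 either way. Its arguments: {"type":"object","properties":{"steps":{"type":"array"},"force":{"type":"number"}},"required":["steps"]}

```bash
mkdir -p pics
python3 - <<'E'
from plant import monitor, imaging
import cv2
print(monitor.sense())
for n in ("scene","top"):
    im=imaging.camera(n); cv2.imwrite(f"pics/{n}0.png",im[:,:,::-1])
    c=imaging.get_calibration(n); print(n,c["K"].tolist(),c["cam_to_world"].round(4).tolist())
E
```

```text
{'clock': 0.0, 'q': array([-1.22898187e+00,  2.13354769e-01, -3.50729985e-02,  1.32351403e+00,
        3.35873099e-05,  1.57076528e+00]), 'qd': array([ 0.00181886, -0.00049127,  0.00042555,  0.0004062 ,  0.00129384,
        0.00013869]), 'effort': array([-7.38447241e-03, -6.86158276e+01,  4.87119770e+01,  1.72403071e-02,
       -7.38512190e-04, -2.10609932e-05]), 'tool_pos': array([ 0.16751524, -0.47081546,  0.3034113 ]), 'tool_rot': array([ 9.85428074e-01,  1.70091691e-01, -8.08510482e-05, -5.67248862e-04]), 'wrist_force': array([0.17098813, 0.02262291, 0.08567805]), 'torque': array([ 0.01259057, -0.0758344 ,  0.017688  ]), 'grasp_force': 0.0, 'finger_gap': 0.08574206675929293}
scene [[470.2470042980441, 0.0, 272.0758257821831], [0.0, 470.2470042980441, 210.23705400071557], [0.0, 0.0, 1.0]] [[-0.8398, 0.3719, -0.3955, 0.9827], [0.5428, 0.5657, -0.6208, 0.7115], [-0.0071, -0.736, -0.6769, 0.8437], [0.0, 0.0, 0.0, 1.0]]
top [[539.7176971684172, 0.0, 285.20259757240825], [0.0, 539.7176971684172, 211.94886791134937], [0.0, 0.0, 1.0]] [[0.0225, -0.9808, 0.1937, 0.3289], [-0.9997, -0.0223, 0.003, 0.0534], [0.0014, -0.1937, -0.9811, 1.3732], [0.0, 0.0, 0.0, 1.0]]
```

View pics/scene0.png

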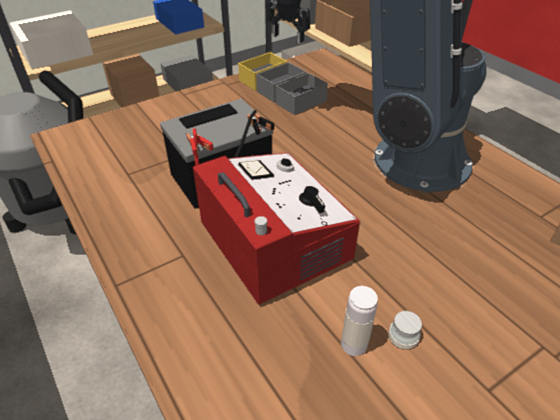

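View pics/top0.png

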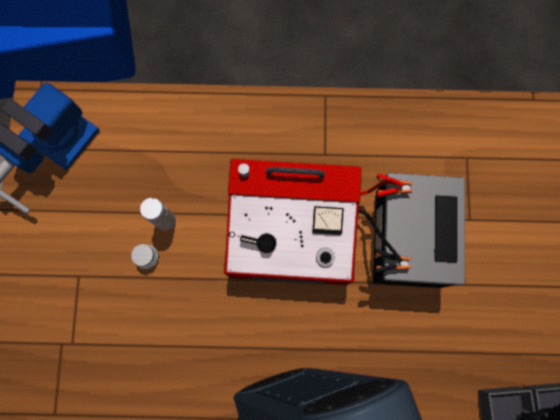

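The scene shows the charger with its panel facing the robot. In the top view, the hub is at about (266,243), with its tab pointing left at the off ring (232,235). The three-dot mark is at (290,217), four dots at (301,239) and the start button at (326,257). Next I'll fit the panel pose from the marks.

```bash
cat > h.py <<'E'
import numpy as np, cv2
from scipy.optimize import least_squares
from scipy.spatial.transform import Rotation as R
a=np.radians(15)
def panel(p):  # p = x,y,yaw -> R,t (z known)
    Rm=R.from_euler('z',p[2]).as_matrix()@np.array([[np.cos(a),0,-np.sin(a)],[0,1,0],[np.sin(a),0,np.cos(a)]])
    return Rm,np.array([p[0],p[1],.155])
def proj(P,c):
    T=np.linalg.inv(c["cam_to_world"]); q=(P@T[:3,:3].T+T[:3,3])@np.array(c["K"]).T
    return q[:,:2]/q[:,2:]
def mark(d): d=np.radians(d); return [.079*np.cos(d),.079*np.sin(d),0]
def fit(obj,px,c,p0=(.45,.05,0)):
    obj=np.array(obj);px=np.array(px)
    f=lambda p:(proj(obj@panel(p)[0].T+panel(p)[1],c)-px).ravel()
    s=least_squares(f,p0,x_scale=[.01,.01,.1]); return s.x,s.fun.reshape(-1,2)
E
python3 - <<'E'
from h import *
from plant import imaging
im=cv2.imread("pics/top0.png"); g=cv2.cvtColor(im,cv2.COLOR_BGR2GRAY)
m=np.uint8(g<120); m[:190]=0;m[278:]=0;m[:,:229]=0;m[:,354:]=0
n,l,s,c=cv2.connectedComponentsWithStats(m)
for i in range(1,n): print(s[i].tolist(),c[i].round(1))
cv2.imwrite("pics/topc.png",cv2.resize(im[185:285,220:365],None,fx=5,fy=5,interpolation=cv2.INTER_CUBIC))
c=imaging.get_calibration("top")
p,r=fit([mark(40),mark(0),mark(-40),mark(-80),[-.022,-.135,.022]],[[247,216.5],[268,209],[290.5,217],[301,239],[326,257]],c)
print(p,r.round(1))
E
```

```text
[229, 190, 125, 33, 1222] [297.4 194.9]
[265, 207, 3, 2, 5] [266.2 207.6]
[270, 207, 2, 3, 5] [270.6 207.8]
[312, 206, 32, 30, 284] [326.5 225.4]
[245, 214, 2, 2, 4] [245.5 214.5]
[286, 214, 2, 2, 3] [286.7 214.3]
[290, 217, 2, 2, 4] [290.5 217.5]
[293, 220, 2, 2, 4] [293.5 220.5]
[300, 231, 2, 3, 4] [300.2 232. ]
[229, 232, 1, 5, 5] [229. 234.]
[240, 233, 36, 24, 528] [260.1 243.4]
[300, 236, 2, 2, 4] [300.5 236.5]
[301, 240, 2, 3, 4] [301.2 241. ]
[301, 245, 2, 2, 4] [301.5 245.5]
[351, 247, 3, 31, 51] [352.5 265.2]
[320, 251, 12, 13, 120] [325.2 257.4]
[320, 265, 9, 2, 10] [323.7 265.8]
[229, 272, 86, 6, 281] [259.5 275.5]
[ 0.49558256  0.09683095 -0.02087055] [[-1.3 -0.6]
 [ 0.4 -0.2]
 [-0.1  0.9]
 [ 0.4 -0.1]
 [ 0.5  0. ]]
```

View pics/topc.png

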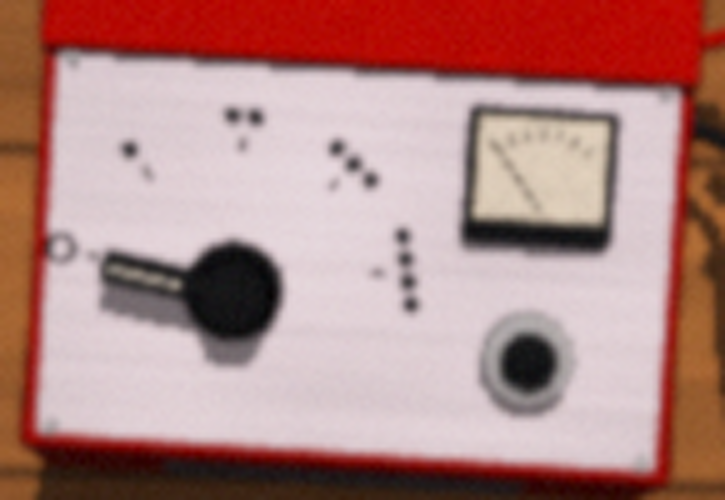

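```bash
cat >> h.py <<'E'
def plan(p,th,h,r=.046,d=.0175):
    "tip world pos and tool-x heading (push with the -x face) for tab angle th deg"
    t=np.radians(th); Rm,o=panel(p)
    u=np.array([np.cos(t),np.sin(t),0]); v=np.array([-np.sin(t),np.cos(t),0])
    w=Rm@(r*u+d*v+[0,0,h])+o; k=Rm@v
    return w,np.arctan2(k[1],k[0])
def delta(tip,pos,phi):
    "shift in tool axes, shares of 5cm; pos=TCP, tool down, heading phi"
    D=tip+[0,0,.073]-pos; c,s=np.cos(phi),np.sin(phi)
    return np.array([c*D[0]+s*D[1], s*D[0]-c*D[1], -D[2]])/.05
def head(q):
    x=R.from_quat(q).as_matrix()[:,0]; return np.arctan2(x[1],x[0])
E
python3 - <<'E'
from h import *
from plant import imaging,monitor
p,r=fit([mark(80),mark(40),mark(0),mark(-40),mark(-80),[-.022,-.135,.022]],[[231.7,234.4],[245.6,214.6],[268.3,207.7],[290.2,217.4],[300.9,238.8],[325,257.3]],imaging.get_calibration("top"))
print(p,r.round(1)); np.save("p.npy",p)
s=monitor.sense(); f=head(s["tool_rot"])
w,k=plan(p,80,.016,d=.032); print(w,np.degrees([k,f]),delta(w+[0,0,.07],s["tool_pos"],f))
E
```

```text
[ 0.49770485  0.09905755 -0.04368131] [[ 0.6 -0.2]
 [-0.2 -0.1]
 [-0.1  0.2]
 [-0.2  0. ]
 [-0.3 -0.1]
 [ 0.2  0.1]]
[0.4730858  0.15104009 0.16436583] [167.15197498  19.58019756] [ 9.92694283 -9.6708461  -0.07768631]
```

jog_arm(steps=[{"grip": 255, "z": -0.5}, {"z": -0.5, "roll": -0.055}, {"x": 0.55, "y": -0.54, "roll": 0}, {"x": 0.55, "y": -0.54}, {"x": 0.55, "y": -0.54}, {"x": 0.55, "y": -0.54}, {"x": 0.55, "y": -0.54}, {"x": 0.55, "y": -0.54}, {"x": 0.55, "y": -0.54}, {"x": 0.55, "y": -0.54}, {"x": 0.55, "y": -0.54}, {"x": 0.55, "y": -0.54}, {"x": 0.55, "y": -0.54}, {"x": 0.55, "y": -0.54}, {"x": 0.55, "y": -0.54}, {"x": 0.55, "y": -0.54}])

```text
$.steps[0]: bad value
```

jog_arm(steps=[{"roll": -0.055}, {"roll": -0.055}, {"roll": -0.055}, {"roll": -0.055}, {"roll": -0.055}, {"roll": -0.055}, {"roll": -0.055}, {"roll": -0.055}, {"roll": -0.055}, {"roll": -0.055}, {"roll": -0.055}, {"roll": -0.055}, {"roll": -0.055}, {"roll": -0.055}])

```text
$.steps[0]: bad value
```

Run:
```python
from h import *
from plant import imaging,monitor
p=np.load("p.npy"); s=monitor.sense(); f=head(s["tool_rot"])
w,k=plan(p,80,.016,d=.032); print(s["clock"],s["tool_pos"],s["q"].round(2),s["finger_gap"],np.degrees([k,f]),delta(w,s["tool_pos"],f))
im=imaging.camera("wrist"); cv2.imwrite("pics/w1.png",im[:,:,::-1])
c=imaging.get_calibration("wrist"); Rm,o=panel(p)
print(proj(np.array([mark(d) for d in (80,40,0,-40,-80)]+[[-.022,-.135,.022]])@Rm.T+o,c).round(0).tolist())
```

```text
0.1 [ 0.16748834 -0.47087939  0.30348151] [-1.23  0.21 -0.03  1.32 -0.    1.57] 0.08527747939515978 [167.15197498  19.58019756] [ 9.92694283 -9.6708461   1.32231369]
[[-2204.0, -2345.0], [-3321.0, -4046.0], [-3255.0, -4499.0], [-1872.0, -2788.0], [-1057.0, -1523.0], [-810.0, -1167.0]]
```

View pics/w1.png

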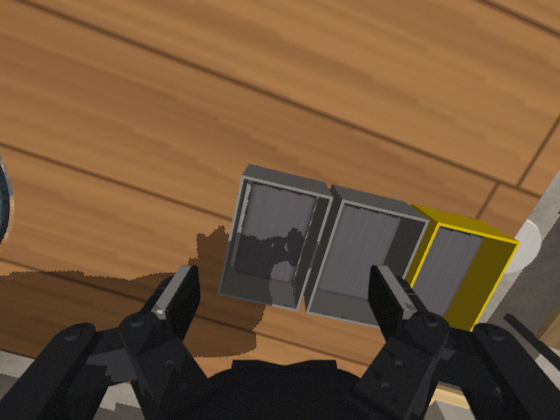

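The wrist picture shows only the parts bins, because both moves were refused. I'll give every field in each row.

jog_arm(steps=[{"grip": 255, "x": 0, "y": 0, "z": -0.5, "roll": 0}, {"grip": 255, "x": 0, "y": 0, "z": -0.5, "roll": 0}, {"grip": 255, "x": 0.6, "y": -0.59, "z": 0, "roll": 0}, {"grip": 255, "x": 0.6, "y": -0.59, "z": 0, "roll": 0}, {"grip": 255, "x": 0.6, "y": -0.59, "z": 0, "roll": 0}, {"grip": 255, "x": 0.6, "y": -0.59, "z": 0, "roll": 0}, {"grip": 255, "x": 0.6, "y": -0.59, "z": 0, "roll": 0}, {"grip": 255, "x": 0.6, "y": -0.59, "z": 0, "roll": 0}, {"grip": 255, "x": 0.6, "y": -0.59, "z": 0, "roll": 0}, {"grip": 255, "x": 0.6, "y": -0.59, "z": 0, "roll": 0}, {"grip": 255, "x": 0.6, "y": -0.59, "z": 0, "roll": 0}, {"grip": 255, "x": 0.6, "y": -0.59, "z": 0, "roll": 0}, {"grip": 255, "x": 0.6, "y": -0.59, "z": 0, "roll": 0}, {"grip": 255, "x": 0.6, "y": -0.59, "z": 0, "roll": 0}, {"grip": 255, "x": 0.6, "y": -0.59, "z": 0, "roll": 0}, {"grip": 255, "x": 0.6, "y": -0.59, "z": 0, "roll": 0}])

```text
clock: 2.15
tool_pos: [0.4252, 0.0602, 0.3538]
tool_rot: [0.985, 0.17, -0.0, 0.0]
wrist_force: [0.8, 0.3, 1.3]
finger_gap: -0.0001
grasp_force: 0.0
```

jog_arm(steps=[{"grip": 255, "x": 0, "y": 0, "z": 0, "roll": -0.055}, {"grip": 255, "x": 0, "y": 0, "z": 0, "roll": -0.055}, {"grip": 255, "x": 0, "y": 0, "z": 0, "roll": -0.055}, {"grip": 255, "x": 0, "y": 0, "z": 0, "roll": -0.055}, {"grip": 255, "x": 0, "y": 0, "z": 0, "roll": -0.055}, {"grip": 255, "x": 0, "y": 0, "z": 0, "roll": -0.055}, {"grip": 255, "x": 0, "y": 0, "z": 0, "roll": -0.055}, {"grip": 255, "x": 0, "y": 0, "z": 0, "roll": -0.055}, {"grip": 255, "x": 0, "y": 0, "z": 0, "roll": -0.055}, {"grip": 255, "x": 0, "y": 0, "z": 0, "roll": -0.055}, {"grip": 255, "x": 0, "y": 0, "z": 0, "roll": -0.055}, {"grip": 255, "x": 0, "y": 0, "z": 0, "roll": -0.055}, {"grip": 255, "x": 0, "y": 0, "z": 0, "roll": -0.055}, {"grip": 255, "x": 0, "y": 0, "z": 0, "roll": -0.055}, {"grip": 255, "x": 0, "y": 0, "z": 0, "roll": -0.05}])

```text
clock: 4.03
tool_pos: [0.4248, 0.0588, 0.3538]
tool_rot: [0.109, 0.994, -0.0, -0.0]
wrist_force: [-1.1, 0.2, 0.6]
finger_gap: 0.0001
grasp_force: 0.0
```

Run:
```python
from h import *
from plant import imaging,monitor
p=np.load("p.npy"); s=monitor.sense(); f=head(s["tool_rot"])
w,k=plan(p,80,.016,d=.032); print(s["clock"],s["tool_pos"],s["q"].round(2),s["finger_gap"],np.degrees([k,f]),delta(w,s["tool_pos"],f))
im=imaging.camera("wrist"); cv2.imwrite("pics/w2.png",im[:,:,::-1])
c=imaging.get_calibration("wrist"); Rm,o=panel(p)
print(proj(np.array([mark(d) for d in (80,40,0,-40,-80)]+[[-.022,-.135,.022]])@Rm.T+o,c).round(0).tolist())
```

```text
4.025 [0.42475397 0.05880261 0.35375209] [ 0.14  0.06 -0.08  1.42 -0.    0.36] 7.239702609689249e-05 [167.15197498 167.49508873] [-0.54427425  2.0102868   2.3277253 ]
[[416.0, 262.0], [396.0, 311.0], [349.0, 335.0], [297.0, 324.0], [264.0, 284.0], [197.0, 264.0]]
```

View pics/w2.png

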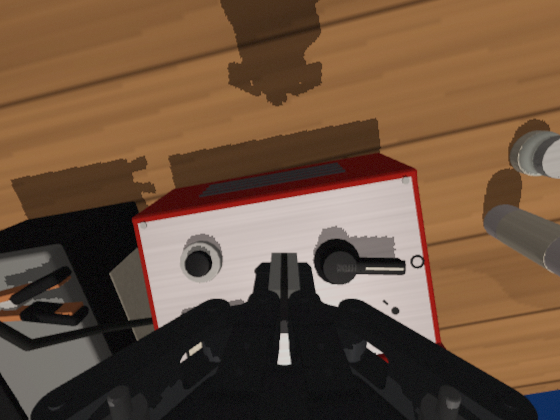

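The wrist view confirms the fit. The off ring is at (417,262) and the button at (197,264), each within 1 px of the prediction. Now I'll descend behind the tab and work out the push rows.

jog_arm(steps=[{"grip": 255, "x": -0.27, "y": 0.5, "z": 0, "roll": 0}, {"grip": 255, "x": -0.27, "y": 0.5, "z": 0, "roll": 0}, {"grip": 255, "x": 0, "y": 0.5, "z": 0, "roll": 0}, {"grip": 255, "x": 0, "y": 0.51, "z": 0, "roll": 0}, {"grip": 255, "x": 0, "y": 0, "z": 0.5, "roll": 0}, {"grip": 255, "x": 0, "y": 0, "z": 0.5, "roll": 0}, {"grip": 255, "x": 0, "y": 0, "z": 0.5, "roll": 0}, {"grip": 255, "x": 0, "y": 0, "z": 0.5, "roll": 0}, {"grip": 255, "x": 0, "y": 0, "z": 0.32, "roll": 0}, {"grip": 255, "x": 0, "y": 0, "z": 0, "roll": 0}])

```text
clock: 5.32
tool_pos: [0.4729, 0.1506, 0.237]
tool_rot: [0.113, 0.994, -0.0, -0.001]
wrist_force: [0.8, 0.4, 0.5]
finger_gap: 0.0002
grasp_force: 0.0
```

Run:
```python
from h import *
from plant import monitor
p=np.load("p.npy"); s=monitor.sense(); print(s["clock"],s["tool_pos"],s["wrist_force"].round(1))
pos=s["tool_pos"]; f=head(s["tool_rot"])
for th in [80]+list(range(75,-31,-5)):
    w,k=plan(p,th,.016); d=delta(w,pos,f); print(th,d.round(3),"roll",round((f-k)/np.pi,4))
    pos=w+[0,0,.073]; f=k
```

```text
5.325 [0.47287094 0.15064314 0.23698155] [0.8 0.4 0.5]
80 [-0.283  0.009 -0.082] roll -0.0005
75 [-0.079  0.027 -0.022] roll 0.0287
70 [-0.078  0.027 -0.022] roll 0.0286
65 [-0.078  0.027 -0.022] roll 0.0285
60 [-0.079  0.027 -0.022] roll 0.0283
55 [-0.079  0.027 -0.022] roll 0.0282
50 [-0.079  0.027 -0.021] roll 0.028
45 [-0.079  0.027 -0.021] roll 0.0278
40 [-0.079  0.027 -0.02 ] roll 0.0277
35 [-0.079  0.026 -0.019] roll 0.0275
30 [-0.08   0.026 -0.018] roll 0.0274
25 [-0.08   0.026 -0.017] roll 0.0272
20 [-0.08   0.026 -0.015] roll 0.0271
15 [-0.081  0.026 -0.014] roll 0.027
10 [-0.081  0.026 -0.012] roll 0.0269
5 [-0.081  0.026 -0.011] roll 0.0269
0 [-0.081  0.026 -0.009] roll 0.0268
-5 [-0.082  0.026 -0.007] roll 0.0268
-10 [-0.082  0.026 -0.005] roll 0.0269
-15 [-0.082  0.026 -0.003] roll 0.0269
-20 [-0.082  0.026 -0.001] roll 0.027
-25 [-0.082  0.026  0.001] roll 0.0271
-30 [-0.082  0.026  0.003] roll 0.0272
```

jog_arm(steps=[{"grip": 255, "x": -0.14, "y": 0, "z": -0.04, "roll": 0}, {"grip": 255, "x": -0.14, "y": 0, "z": -0.04, "roll": 0}, {"grip": 255, "x": -0.079, "y": 0.027, "z": -0.022, "roll": 0.0286}, {"grip": 255, "x": -0.079, "y": 0.027, "z": -0.022, "roll": 0.0286}, {"grip": 255, "x": -0.079, "y": 0.027, "z": -0.022, "roll": 0.0285}, {"grip": 255, "x": -0.079, "y": 0.027, "z": -0.022, "roll": 0.0283}, {"grip": 255, "x": -0.079, "y": 0.027, "z": -0.022, "roll": 0.0282}, {"grip": 255, "x": 0, "y": 0, "z": 0, "roll": 0}])

```text
clock: 6.32
tool_pos: [0.5086, 0.1461, 0.248]
tool_rot: [0.329, 0.944, 0.0, 0.0]
wrist_force: [0.1, 1.4, -0.9]
finger_gap: -0.0
grasp_force: 0.0
```

Run:
```python
from h import *
from plant import imaging,monitor
p=np.load("p.npy"); s=monitor.sense(); f=head(s["tool_rot"])
w,k=plan(p,55,.016); print(s["clock"],s["wrist_force"].round(1),delta(w,s["tool_pos"],f).round(3),np.degrees(k-f))
im=imaging.camera("top"); cv2.imwrite("pics/t2.png",cv2.resize(im[185:285,220:365,::-1],None,fx=5,fy=5,interpolation=cv2.INTER_CUBIC))
```

```text
6.325 [ 0.1  1.4 -0.9] [ 0.024 -0.012  0.028] -0.015695864823299426
```

View pics/t2.png

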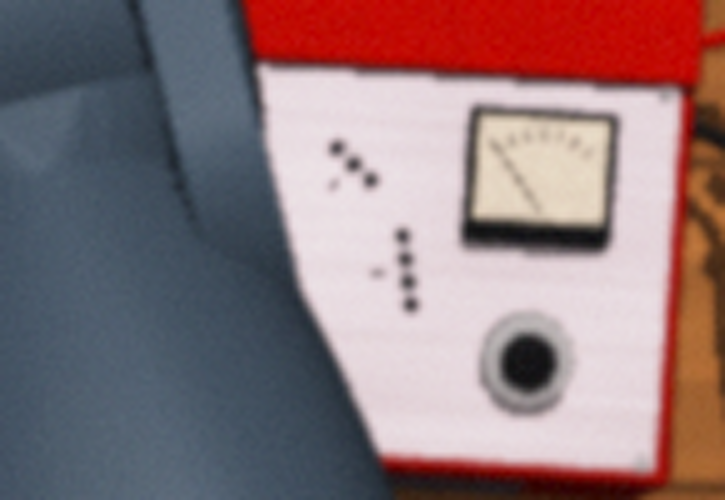

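The arm hides the selector in the top view. The force is near zero, so it has probably clicked over to one dot. I'll push on past the second hump.

jog_arm(steps=[{"grip": 255, "x": -0.079, "y": 0.027, "z": -0.021, "roll": 0.028}, {"grip": 255, "x": -0.079, "y": 0.027, "z": -0.021, "roll": 0.0278}, {"grip": 255, "x": -0.079, "y": 0.027, "z": -0.02, "roll": 0.0277}, {"grip": 255, "x": -0.079, "y": 0.026, "z": -0.019, "roll": 0.0275}, {"grip": 255, "x": -0.08, "y": 0.026, "z": -0.018, "roll": 0.0274}, {"grip": 255, "x": -0.08, "y": 0.026, "z": -0.017, "roll": 0.0272}, {"grip": 255, "x": -0.08, "y": 0.026, "z": -0.015, "roll": 0.0271}, {"grip": 255, "x": -0.08, "y": 0.026, "z": -0.014, "roll": 0.027}, {"grip": 255, "x": 0, "y": 0, "z": 0, "roll": 0}])

```text
clock: 7.5
tool_pos: [0.534, 0.1261, 0.2549]
tool_rot: [0.628, 0.778, 0.0, 0.0]
wrist_force: [0.2, 0.3, -1.1]
finger_gap: -0.0005
grasp_force: 0.0
```

Run:
```python
from h import *
from plant import imaging,monitor
p=np.load("p.npy"); s=monitor.sense(); f=head(s["tool_rot"])
w,k=plan(p,15,.016); print(s["clock"],s["wrist_force"].round(1),delta(w,s["tool_pos"],f).round(3),np.degrees(k-f))
im=imaging.camera("scene")[140:260,220:380,::-1]; im2=imaging.camera("wrist")[:,:,::-1]
cv2.imwrite("pics/s3.png",np.hstack([cv2.resize(im,(480,360),interpolation=cv2.INTER_CUBIC),cv2.resize(im2,(320,240))] if 0 else [cv2.resize(im,(400,300),interpolation=cv2.INTER_CUBIC),cv2.resize(im2,(400,300))]))
```

```text
7.5 [ 0.2  0.3 -1.1] [ 0.008 -0.011  0.022] -0.12771898879535673
```

View pics/s3.png

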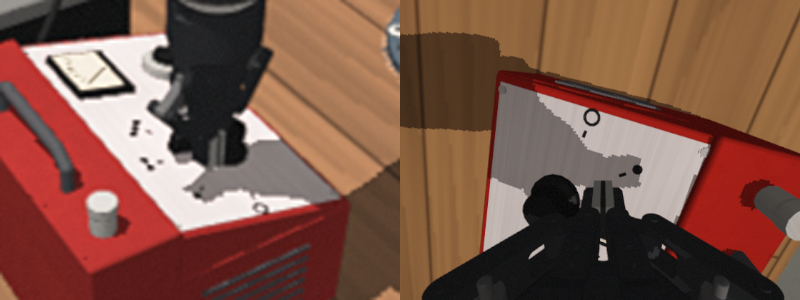

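The left half shows the tab ahead of the fingers, pointing at the two dots near (147,163). In the right half the hub is at (552,198), and the off and one-dot marks are clear. On to the last hump, more slowly.

jog_arm(steps=[{"grip": 255, "x": -0.081, "y": 0.026, "z": -0.012, "roll": 0.0269}, {"grip": 255, "x": -0.081, "y": 0.026, "z": -0.011, "roll": 0.0269}, {"grip": 255, "x": -0.081, "y": 0.026, "z": -0.009, "roll": 0.0268}, {"grip": 255, "x": -0.041, "y": 0.013, "z": -0.004, "roll": 0.0134}, {"grip": 255, "x": -0.041, "y": 0.013, "z": -0.003, "roll": 0.0134}, {"grip": 255, "x": -0.041, "y": 0.013, "z": -0.003, "roll": 0.0134}, {"grip": 255, "x": -0.041, "y": 0.013, "z": -0.002, "roll": 0.0134}, {"grip": 255, "x": 0, "y": 0, "z": 0, "roll": 0}])

```text
clock: 8.6
tool_pos: [0.541, 0.1071, 0.2568]
tool_rot: [0.777, 0.629, 0.001, -0.001]
wrist_force: [2.9, 6.7, -3.5]
finger_gap: -0.0002
grasp_force: 3.4
```

jog_arm(steps=[{"grip": 255, "x": -0.041, "y": 0.013, "z": -0.002, "roll": 0.0135}, {"grip": 255, "x": -0.041, "y": 0.013, "z": -0.001, "roll": 0.0135}, {"grip": 255, "x": 0, "y": 0, "z": 0, "roll": 0}])

```text
clock: 8.98
tool_pos: [0.5413, 0.1022, 0.2571]
tool_rot: [0.803, 0.596, 0.0, -0.0]
wrist_force: [2.4, 2.1, -1.0]
finger_gap: -0.0
grasp_force: 1.1
```

jog_arm(steps=[{"grip": 255, "x": -0.041, "y": 0.013, "z": 0, "roll": 0.0135}, {"grip": 255, "x": -0.02, "y": 0.007, "z": 0, "roll": 0.006}, {"grip": 255, "x": 0, "y": 0, "z": 0, "roll": 0}])

```text
clock: 9.35
tool_pos: [0.5412, 0.0987, 0.257]
tool_rot: [0.821, 0.571, -0.0, 0.0]
wrist_force: [1.3, 0.3, 0.2]
finger_gap: 0.0002
grasp_force: 0.5
```

Run:
```python
from h import *
from plant import imaging,monitor
p=np.load("p.npy"); s=monitor.sense(); f=head(s["tool_rot"])
for t in (-20,-24):
    w,k=plan(p,t,.016); print(s["clock"],s["wrist_force"].round(1),delta(w,s["tool_pos"],f).round(3),np.degrees(k-f))
im=imaging.camera("scene")[140:240,240:370,::-1]
cv2.imwrite("pics/s4.png",cv2.resize(im,None,fx=5,fy=5,interpolation=cv2.INTER_CUBIC))
```

```text
9.35 [1.3 0.3 0.2] [-0.017  0.004  0.017] -1.458084992554381
9.35 [1.3 0.3 0.2] [-0.083  0.024  0.017] -5.358533597503441
```

View pics/s4.png

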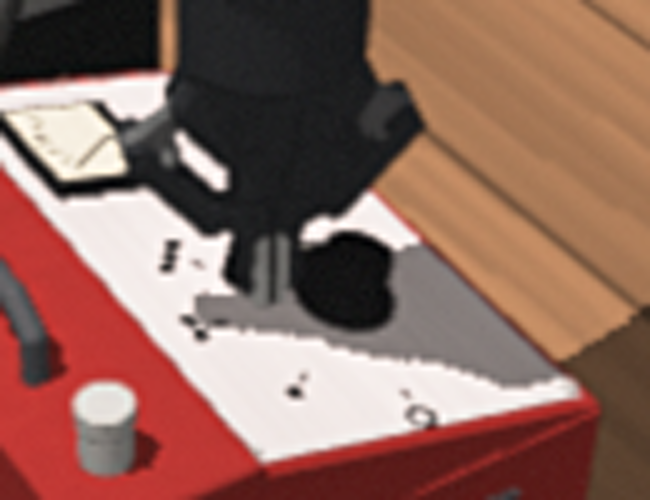

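The force fell from 6.7 N to about 0.3 N, and a black end at (240,265) points at the three dots (170,255), so it seems to have snapped over. I'll back off, lift and check.

jog_arm(steps=[{"grip": 255, "x": 0.2, "y": 0, "z": 0, "roll": 0}, {"grip": 255, "x": 0.2, "y": 0, "z": -0.1, "roll": 0}, {"grip": 255, "x": 0, "y": 0, "z": -0.6, "roll": 0}, {"grip": 255, "x": 0, "y": 0, "z": -0.6, "roll": 0}, {"grip": 255, "x": 0, "y": 0, "z": -0.6, "roll": 0}, {"grip": 255, "x": 0, "y": 0, "z": 0, "roll": 0}])

```text
clock: 10.15
tool_pos: [0.5491, 0.1182, 0.3543]
tool_rot: [0.821, 0.57, 0.002, 0.001]
wrist_force: [-0.2, -1.0, -0.1]
finger_gap: -0.0002
grasp_force: 0.0
```

Run:
```python
from h import *
from plant import imaging,monitor
p=np.load("p.npy"); s=monitor.sense(); f=head(s["tool_rot"]); Rm,o=panel(p)
b=Rm@[-.022,-.135,.022]+o
print(s["clock"],s["tool_pos"],s["wrist_force"].round(1),"button",b,delta(b,s["tool_pos"],f).round(3),np.degrees(f))
n=-Rm[:,2]*.005; c,q=np.cos(f),np.sin(f); print("press 5mm",(np.array([c*n[0]+q*n[1],q*n[0]-c*n[1],-n[2]])/.05).round(3))
c=imaging.get_calibration("scene"); print(((proj(np.array([[.06*np.cos(np.radians(d)),.06*np.sin(np.radians(d)),.03] for d in (0,-20,-40,-60,-80)])@Rm.T+o,c)-[240,140])*5).round(0).tolist())
im=imaging.camera("scene")[140:240,240:370,::-1]
cv2.imwrite("pics/s5.png",cv2.resize(im,None,fx=5,fy=5,interpolation=cv2.INTER_CUBIC))
```

```text
10.15 [0.54906387 0.11822084 0.35431126] [-0.2 -1.  -0.1] button [ 0.46489106 -0.03463708  0.17055635] [-3.453 -0.509  2.215] 69.55440437079766
press 5mm [0.008 0.025 0.097]
[[246.0, 268.0], [228.0, 240.0], [226.0, 214.0], [240.0, 193.0], [267.0, 180.0]]
```

View pics/s5.png

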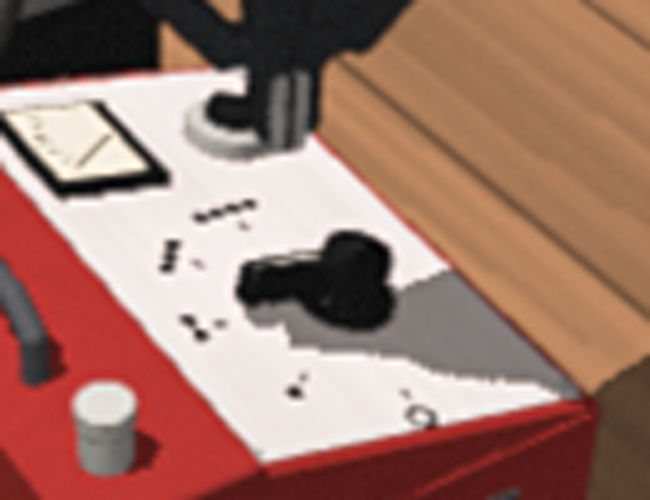

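The tab end is at (247,267), which matches the two-dot prediction of (246,268) rather than the three-dot one of (226,214). The fingers stopped right at the hump and it sprang back. I'll go back in and push a few degrees further.

Run:
```python
from h import *
from plant import monitor
p=np.load("p.npy"); s=monitor.sense()
pos=s["tool_pos"]; f=head(s["tool_rot"])
for th,d in [(0,.03),(0,.0175)]+[(t,.0175) for t in (-5,-10,-15,-20,-23,-26,-29,-32)]:
    w,k=plan(p,th,.016,d=d); e=delta(w,pos,f); print(th,e.round(3),"roll",round((f-k)/np.pi,4))
    pos=w+[0,0,.073]; f=k
```

```text
0 [ 0.106 -0.242  1.948] roll -0.0997
0 [-0.25 -0.   -0.  ] roll 0.0
-5 [-0.082  0.026 -0.007] roll 0.0268
-10 [-0.082  0.026 -0.005] roll 0.0269
-15 [-0.082  0.026 -0.003] roll 0.0269
-20 [-0.082  0.026 -0.001] roll 0.027
-23 [-0.049  0.017  0.   ] roll 0.0162
-26 [-0.049  0.017  0.001] roll 0.0163
-29 [-0.049  0.017  0.002] roll 0.0163
-32 [-0.049  0.017  0.002] roll 0.0164
```

jog_arm(steps=[{"grip": 255, "x": 0.106, "y": -0.242, "z": 0, "roll": 0}, {"grip": 255, "x": 0, "y": 0, "z": 0, "roll": -0.05}, {"grip": 255, "x": 0, "y": 0, "z": 0, "roll": -0.05}, {"grip": 255, "x": 0, "y": 0, "z": 0.5, "roll": 0}, {"grip": 255, "x": 0, "y": 0, "z": 0.5, "roll": 0}, {"grip": 255, "x": 0, "y": 0, "z": 0.5, "roll": 0}, {"grip": 255, "x": 0, "y": 0, "z": 0.44, "roll": 0}, {"grip": 255, "x": -0.12, "y": 0, "z": 0, "roll": 0}, {"grip": 255, "x": -0.13, "y": 0, "z": 0, "roll": 0}, {"grip": 255, "x": -0.082, "y": 0.026, "z": -0.007, "roll": 0.0268}, {"grip": 255, "x": -0.082, "y": 0.026, "z": -0.005, "roll": 0.0269}, {"grip": 255, "x": -0.041, "y": 0.013, "z": -0.002, "roll": 0.0134}, {"grip": 255, "x": -0.041, "y": 0.013, "z": -0.001, "roll": 0.0135}, {"grip": 255, "x": -0.041, "y": 0.013, "z": -0.001, "roll": 0.0135}, {"grip": 255, "x": -0.041, "y": 0.013, "z": 0, "roll": 0.0135}, {"grip": 255, "x": 0, "y": 0, "z": 0, "roll": 0}])

```text
clock: 12.2
tool_pos: [0.5406, 0.0969, 0.2567]
tool_rot: [0.828, 0.56, 0.001, 0.0]
wrist_force: [0.8, 0.0, -0.8]
finger_gap: -0.0
grasp_force: 0.1
```

jog_arm(steps=[{"grip": 255, "x": -0.049, "y": 0.017, "z": 0, "roll": 0.0162}, {"grip": 255, "x": -0.049, "y": 0.017, "z": 0, "roll": 0.0163}, {"grip": 255, "x": -0.033, "y": 0.011, "z": 0, "roll": 0.011}, {"grip": 255, "x": 0, "y": 0, "z": 0, "roll": 0}, {"grip": 255, "x": 0, "y": 0, "z": 0, "roll": 0}])

```text
clock: 12.82
tool_pos: [0.5398, 0.0904, 0.2559]
tool_rot: [0.864, 0.503, 0.0, 0.0]
wrist_force: [0.1, 0.3, 0.1]
finger_gap: -0.0
grasp_force: 0.0
```

jog_arm(steps=[{"grip": 255, "x": 0.2, "y": 0, "z": 0, "roll": 0}, {"grip": 255, "x": 0.2, "y": 0, "z": -0.1, "roll": 0}, {"grip": 255, "x": 0, "y": 0, "z": -0.6, "roll": 0}, {"grip": 255, "x": 0, "y": 0, "z": -0.6, "roll": 0}, {"grip": 255, "x": 0, "y": 0, "z": -0.6, "roll": 0}, {"grip": 255, "x": 0, "y": 0, "z": 0, "roll": 0}])

```text
clock: 13.58
tool_pos: [0.5506, 0.1085, 0.3531]
tool_rot: [0.864, 0.503, 0.002, 0.001]
wrist_force: [-0.1, -0.1, -0.2]
finger_gap: -0.0004
grasp_force: 0.0
```

Run:
```python
from h import *
from plant import imaging,monitor
p=np.load("p.npy"); s=monitor.sense(); f=head(s["tool_rot"]); Rm,o=panel(p)
b=Rm@[-.022,-.135,.022]+o
print(s["clock"],s["tool_pos"],s["wrist_force"].round(1),"button",delta(b,s["tool_pos"],f).round(3),np.degrees(f))
n=-Rm[:,2]*.005; c,q=np.cos(f),np.sin(f); print("press 5mm",(np.array([c*n[0]+q*n[1],q*n[0]-c*n[1],-n[2]])/.05).round(3))
im=imaging.camera("scene")[140:240,240:370,::-1]
cv2.imwrite("pics/s6.png",cv2.resize(im,None,fx=5,fy=5,interpolation=cv2.INTER_CUBIC))
```

```text
13.575 [0.55055622 0.10845448 0.35306985] [-0.1 -0.1 -0.2] button [-3.335 -0.073  2.19 ] 60.35307649570872
press 5mm [0.012 0.023 0.097]
```

View pics/s6.png

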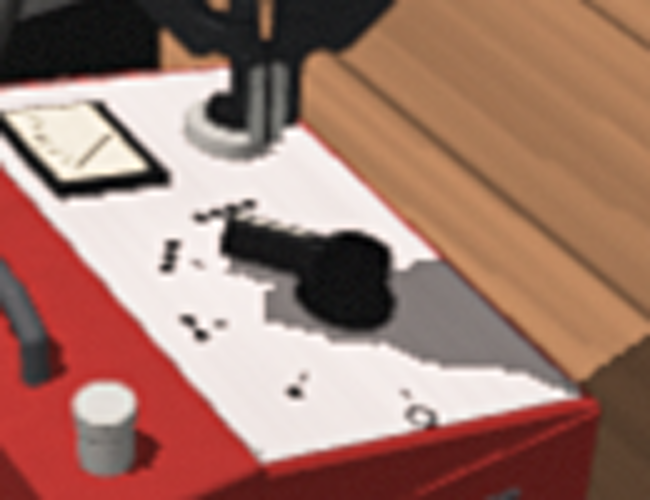

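The tab end is now at (230,218), pointing at the three dots as predicted (226,214). Next is the start button.

jog_arm(steps=[{"grip": 255, "x": -0.56, "y": -0.02, "z": 0, "roll": 0}, {"grip": 255, "x": -0.56, "y": -0.02, "z": 0, "roll": 0}, {"grip": 255, "x": -0.56, "y": -0.02, "z": 0, "roll": 0}, {"grip": 255, "x": -0.56, "y": -0.03, "z": 0, "roll": 0}, {"grip": 255, "x": -0.56, "y": -0.03, "z": 0, "roll": 0}, {"grip": 255, "x": -0.57, "y": -0.02, "z": 0, "roll": 0}, {"grip": 255, "x": 0, "y": 0, "z": 0.5, "roll": 0}, {"grip": 255, "x": 0, "y": 0, "z": 0.5, "roll": 0}, {"grip": 255, "x": 0, "y": 0, "z": 0.5, "roll": 0}, {"grip": 255, "x": 0, "y": 0, "z": 0.4, "roll": 0}, {"grip": 255, "x": 0, "y": 0, "z": 0.08, "roll": 0}, {"grip": 255, "x": 0, "y": 0, "z": 0, "roll": 0}])

```text
clock: 15.12
tool_pos: [0.4601, -0.0351, 0.2518]
tool_rot: [0.865, 0.502, -0.0, -0.0]
wrist_force: [-0.2, -0.4, 0.8]
finger_gap: -0.0003
grasp_force: 0.0
```

jog_arm(steps=[{"grip": 255, "x": 0, "y": 0, "z": 0.06, "roll": 0}, {"grip": 255, "x": 0, "y": 0, "z": 0.06, "roll": 0}, {"grip": 255, "x": 0, "y": 0, "z": 0, "roll": 0}])

```text
clock: 15.5
tool_pos: [0.4601, -0.0352, 0.2458]
tool_rot: [0.865, 0.502, 0.0, -0.0]
wrist_force: [-0.7, 0.1, 0.5]
finger_gap: 0.0001
grasp_force: 0.0
```

jog_arm(steps=[{"grip": 255, "x": 0, "y": 0, "z": 0.05, "roll": 0}, {"grip": 255, "x": 0, "y": 0, "z": 0, "roll": 0}])

```text
clock: 15.75
tool_pos: [0.4602, -0.0352, 0.2433]
tool_rot: [0.865, 0.502, 0.0, 0.0]
wrist_force: [0.1, 0.2, 0.8]
finger_gap: 0.0
grasp_force: 0.3
```

jog_arm(steps=[{"grip": 255, "x": 0, "y": 0, "z": 0.04, "roll": 0}, {"grip": 255, "x": 0, "y": 0, "z": 0, "roll": 0}])

```text
clock: 16.0
tool_pos: [0.4602, -0.0352, 0.2413]
tool_rot: [0.865, 0.502, 0.0, 0.0]
wrist_force: [1.2, -0.4, 2.2]
finger_gap: -0.0
grasp_force: 1.2
```

jog_arm(steps=[{"grip": 255, "x": 0, "y": 0, "z": 0.04, "roll": 0}, {"grip": 255, "x": 0, "y": 0, "z": 0, "roll": 0}])

```text
clock: 16.25
tool_pos: [0.4602, -0.0352, 0.2393]
tool_rot: [0.865, 0.502, 0.0, 0.0]
wrist_force: [1.8, -0.9, 4.6]
finger_gap: 0.0005
grasp_force: 1.9
```

jog_arm(steps=[{"grip": 255, "x": 0, "y": 0, "z": 0.02, "roll": 0}, {"grip": 255, "x": 0, "y": 0, "z": 0, "roll": 0}])

```text
clock: 16.5
tool_pos: [0.4602, -0.0352, 0.2384]
tool_rot: [0.865, 0.502, 0.0, 0.0]
wrist_force: [2.4, 0.4, 4.8]
finger_gap: -0.0
grasp_force: 2.2
```

jog_arm(steps=[{"grip": 255, "x": 0, "y": 0, "z": 0.02, "roll": 0}, {"grip": 255, "x": 0, "y": 0, "z": 0, "roll": 0}])

```text
clock: 16.75
tool_pos: [0.4604, -0.0352, 0.2376]
tool_rot: [0.865, 0.502, 0.0, 0.0]
wrist_force: [2.1, 0.2, 8.5]
finger_gap: -0.0003
grasp_force: 3.4
```

jog_arm(steps=[{"grip": 255, "x": 0, "y": 0, "z": 0.01, "roll": 0}, {"grip": 255, "x": 0, "y": 0, "z": 0, "roll": 0}])

```text
clock: 17.0
tool_pos: [0.4605, -0.0352, 0.2374]
tool_rot: [0.865, 0.502, 0.001, 0.0]
wrist_force: [0.9, -0.5, 11.7]
finger_gap: 0.0001
grasp_force: 5.6
```

The force is now rising steeply against very little travel, so the button is right in. I'll lift away clear.

jog_arm(steps=[{"grip": 255, "x": 0, "y": 0, "z": -0.1, "roll": 0}, {"grip": 255, "x": 0, "y": 0, "z": -0.2, "roll": 0}, {"grip": 255, "x": 0, "y": 0, "z": -0.5, "roll": 0}, {"grip": 255, "x": 0, "y": 0, "z": -0.7, "roll": 0}, {"grip": 255, "x": 0, "y": 0, "z": -0.7, "roll": 0}, {"grip": 255, "x": 0, "y": 0, "z": -0.7, "roll": 0}, {"grip": 255, "x": 0, "y": 0, "z": 0, "roll": 0}, {"grip": 255, "x": 0, "y": 0, "z": 0, "roll": 0}])

```text
clock: 18.0
tool_pos: [0.4599, -0.0352, 0.3814]
tool_rot: [0.865, 0.502, -0.0, -0.0]
wrist_force: [0.2, 0.1, 0.1]
finger_gap: -0.0001
grasp_force: 0.0
```

Run:
```python
from h import *
from plant import imaging,monitor
s=monitor.sense(); print(s["clock"],s["tool_pos"],s["wrist_force"].round(1))
im=imaging.camera("scene")[140:240,240:370,::-1]
cv2.imwrite("pics/s7.png",cv2.resize(im,None,fx=5,fy=5,interpolation=cv2.INTER_CUBIC))
```

```text
18.0 [ 0.45992589 -0.03519036  0.38135204] [0.2 0.1 0.1]
```

View pics/s7.png

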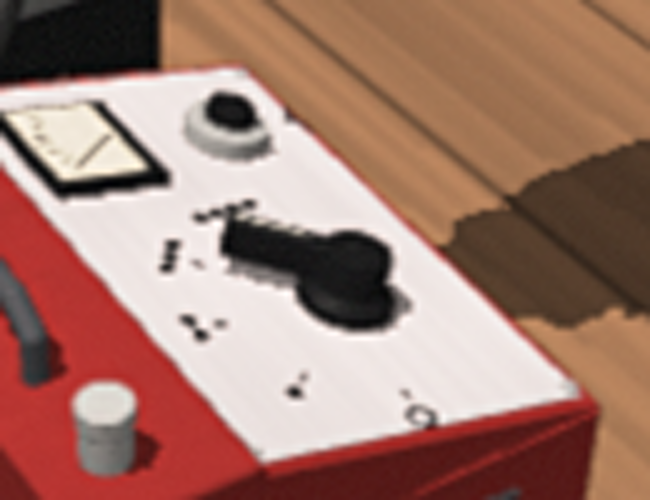

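The tab is still at three dots, with its end at (230,218). The button is back out at (232,110), and the socket at (105,428) hasn't moved.

```bash
python3 -c "
from plant import robot
print(robot.job_done())"
```

```text
the job is handed in; nothing more can be done
None
```

The selector is clicked in at three dots without running on towards four, the start button was pressed right in and came back out, nothing around the charger was touched, and the job was handed in at about 18 s. The first push stopped at the last hump and the selector sprang back to two dots, so I pushed it a second time.

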